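# Clamp a pipe coupling in an eccentric cam fixture and hold the cam at full lift

## Robot

A 7-joint arm with a two-finger parallel gripper is mounted at the origin on a cart in front of the work surface, level with it; the furniture and walls round the work are solid. World frame = base frame: x ahead of the robot, y to its left, z up, the work surface at z = 0. Lengths are in m, angles in degrees, forces in N, time in s.
With the tool pointing down it reaches from about 0.4 to 0.9 m from the base axis. Payload 5.5 kg.
Tool frame: the origin (TCP) lies midway between the tips of the shut fingers; the grasp point (between the pads) lies 19 mm behind it; z points along the fingers, y is the line along which they close (so a half turn about z gives the same grasp; the last joint's range is limited). The gripper opens to 85 mm and grips with 20 to 120 N. Pads are 22 mm wide; open, the fingers measure 114 mm over their backs; the gripper's body (76 mm by 85 mm) begins 54 mm behind the grasp point. The pads swing forward as they close: fully open they stand 13 mm farther back than shut.
Start: joints at [-62.04, 28.699, -24.465, 88.831, 12.651, 65.22, -12.049], TCP at [0.145, 0.634, 0.201] pointing down, gripper open.
Joint ranges: [-164.97, 164.97], [-17.58, 116.51], [-87.97, 89.64], [11.32, 138.91], [-80.73, 260.73], [10.89, 115.49], [-147.41, 147.41]. Speed limits (degrees/s): [147.25, 147.25, 180, 180, 180, 180, 180].

## Interface

Orientations are given as a 3x3 rotation matrix whose columns are the frame's x, y, z axes.
In Python, from cell import env, workorder, snapshot gives the robot as it stands (env), with the cameras as plain functions and the job (workorder).
- The arm moves only by the shell command python3 shift.py FILE [OPENING] [FORCE], which reads ROWS from the file FILE. ROWS is a JSON list of rows, 1 to 12 of them, each of 6 numbers: dx, dy, dz in a scale on which 1.0 is 1 m, then a rotation vector rx, ry, rz in fractions of the full range, 1 being 120 degrees; each row is the pose to reach, as a shift and turn from the pose commanded when the command began, along the tool's axes at that moment; what a row does not reach only later rows make up. A row lasts 1/12 s, in which the tool goes at most 0.0417 m and 7.16 degrees, less where a joint would pass 70% of its speed; a pose out of reach is approached as far as the arm can. OPENING is the finger opening in m, set as the command begins (- or left out keeps the last). The fingers move at their own pace and stop on an object; FORCE is the grip in N (left out, the last holds). Time passes only in rows, so rows that do not move let the fingers close. It prints the time, the measured TCP pose, the force, the opening and the grip force at its end. No shift or turn number may pass 1 either way. Input that does not fit is refused with a message, and nothing moves.
- env.get_state(): the state, without advancing time (a new reading comes with each control period).
- snapshot(name): name is "scene" or "top" or "wrist"; returns a dict with "color" (400x640x3 uint8, blue, green, red), "range_z" (400x640 float32, m along the optical axis (not along the pixel's ray), 0 where there is no reading), "mtx" (3x3 intrinsics, pixels), "rvec" (rotation vector, rad) and "tvec" (3), from world to camera coordinates, as OpenCV has them. Camera axes: x right, y down, z forward; pixel columns grow to the right and rows downward; lengths in m; the calibration is good to about 2 mm. A picture is of the moment at which its call begins.
- workorder.finish_job(): hands the job in; it is judged then, once.
The state is a dict: "t": time; "joint_pos": joint angles; "joint_vel": joint speeds; "joint_torque": joint torques, N m; "eef_pos": TCP position; "tcp_rot": TCP orientation; "contact_force": force on the tool from outside, world axes, zero at the start; "wrist_torque": the same for the moment, N m; "grip_width": finger opening in m; "grip_force": force on a finger pad.
Only numpy, scipy, OpenCV 4.12 (cv2) and the standard library are available. Lean on these libraries where they do the work, as an engineer would, in place of code of your own. Each camera call takes 0.05 s, during which the arm holds its last target. There are 200 camera calls.

## Task

One of the two pipe couplings still has to be filed: it stands upside down on its cap, with its bare steel end up. Set that one, cap down as it stands, into the pocket of the cam fixture and let go of it, then swing the fixture's sprung lever round to the cam's highest lift, where the lever points straight back from the sliding jaw in line with its travel, so that the coupling is clamped against the vee jaw. The lever springs open if it is let go, so finish while still holding it there for me to file; leave the finished coupling and the file beside the fixture where they are.

Things in the scene. Friction and masses are not known exactly. Their poses are not given: they have to be found in the camera images.
- coupling: The coupling to clamp: round grey steel sleeve, 42 mm diameter, 34 mm long, green plastic cap (36 mm diameter, 8 mm high) on one end; 42 mm in all, 0.16 kg. It stands on its cap, bare open end up. Origin: centre of the bare end (its top here); its z axis runs towards the cap, so it points DOWN, at the start and when seated. Its steel sides reach from 8 to 42 mm above the bench.
- finished_coupling: The other, finished coupling, 42 mm diameter, 44 mm high, standing the other way up (green cap on top, bare end on the bench). Origin at the centre of its underside, z up. Leave it. The two may stand in each other's place.
- pocket (a point): Centre of the floor of the fixture's pocket, 8 mm above the bench; axes of the fixture: z up, y = clamping direction (from cam and sliding jaw to the fixed vee jaw), x across. Bolted steel plate 90 (x) by 200 mm (y), 14 mm thick; pocket 6 mm deep, 42 mm in x, 47.5 mm in y. The vee jaw stands at its +y end, 50 mm wide (x), top 41 mm above the bench; +x and -x sides are free for the fingers.
- clamped_centre (a point): On the pocket floor under the coupling's axis when it is home in the vee jaw (3.5 mm in +y from pocket); axes of the fixture. With the lever open there is room for the coupling's centre from here to 6 mm in -y, and 3 mm either way in x: set it down at the pocket's centre; the jaw then pushes it home. Seated on the pocket floor its bare end is 50 mm above the bench.
- jaw_nose: The dark steel nose of the sliding jaw, 26 mm wide (x), 18 mm high, its middle 28 mm above the bench; it sits on a 5 N/mm spring and presses on the coupling's side. Origin at the middle of its front face. It moves 8.2 mm in +y from lever open to highest lift.
- cam_pivot (a point): On the vertical axis about which the cam and lever turn, 40 mm above the bench, 103 mm in -y from clamped_centre, with the fixture's axes.
- cam_lever: Cam and flat steel lever bar (14 mm wide, top 48.5 mm above the bench) with upright black knob, one piece. Origin on the pivot axis 45 mm above the bench, z up, x along the lever to the knob, 110 mm off. It turns 1.75 rad counterclockwise (from above) from its open stop to highest lift, where its x axis lies along the fixture's -y; then 0.6 rad on to a stop, the jaw backing off again.
- knob (a point): Middle of the upright black knob at the lever's end, 72.5 mm above the bench; round, 22 mm diameter, 40 mm high (52 to 92 mm above the bench). Pinch it from above or push it. A return spring swings the lever back open when let go (about 3 N at the knob at highest lift); open, the lever lies across the fixture to its -x side.
- file: A flat file, 310 mm long, lying on the bench to the right of the fixture. Leave it.

How it is judged:
By the outcome, as a careful person would: the job done as asked, in the order asked, and still so for the second after the job is handed in, while the arm keeps its last pose, push and grip.
It also fails if it takes over 53 s, if anything falls off the work surface, if the arm or the gripper's body presses on something with over 40 N, if the wrist force passes 120 N, or if a joint passes its speed limit or range.

## Working session

There is one attempt and no reset: what is moved stays moved. The work goes in short steps, Python scripts to look and compute and a shell command to move; the robot and the scene stay as the last step left them, time stands still between calls to the robot, and variables do not carry over. Pictures are saved under pics/ and viewed, at most 10 in all, crops included, and the job is handed in when it is done.

```bash
ls; mkdir -p pics
cat > h.py <<'E'
import numpy as np, cv2
from cell import env, workorder, snapshot
def snap(n):
    s=snapshot(n); s['R']=cv2.Rodrigues(np.array(s['rvec'],float))[0]; s['t']=np.array(s['tvec'],float).ravel(); return s
def ray(s,u,v,z):
    d=s['R'].T@(np.linalg.inv(s['mtx'])@np.array([u,v,1.])); c=-s['R'].T@s['t']
    return c+d*(z-c[2])/d[2]
def cloud(s):
    v,u=np.mgrid[0:400,0:640]; Z=s['range_z']; K=s['mtx']
    p=np.stack([(u-K[0,2])/K[0,0]*Z,(v-K[1,2])/K[1,1]*Z,Z],-1)
    w=(p-s['t'])@s['R']; w[Z==0]=np.nan; return w
E
python3 - <<'E'
from h import *
a=snap('top');b=snap('scene')
cv2.imwrite('pics/top.png',a['color']);cv2.imwrite('pics/scene.png',b['color'])
print(-a['R'].T@a['t'],-b['R'].T@b['t'],env.get_state())
E
```

```text
cell.py
pics
shift.py
[ 0.40418936 -0.05730647  1.16970644] [-0.11908426 -0.4837642   0.93677423] {'t': 0.1, 'joint_pos': array([-62.03977708,  28.74972757, -24.45304397,  88.88475066,
        12.65341937,  65.22158739, -12.04919095]), 'joint_vel': array([ 0.00714298, -0.17707768, -0.04290237, -0.03965608,  0.06294963,
       -0.10720308,  0.070852  ]), 'joint_torque': array([-1.09118008e-02, -5.70820391e+01, -5.83884895e+00, -2.81750160e+01,
        1.03178198e-02,  5.64204674e-03, -5.73574724e-06]), 'eef_pos': array([0.1448053 , 0.63296562, 0.20015241]), 'tcp_rot': array([[-9.74849679e-01,  2.22863039e-01, -4.11338522e-04],
       [ 2.22863418e-01,  9.74848128e-01, -1.73898872e-03],
       [ 1.34362781e-05, -1.78692490e-03, -9.99998403e-01]]), 'contact_force': array([-0.00256359, -0.08366711, -0.51223906]), 'wrist_torque': array([ 0.04580855,  0.02443757, -0.0189561 ]), 'grip_force': 0.0, 'grip_width': 0.08527300651117634}
```

View pics/top.png

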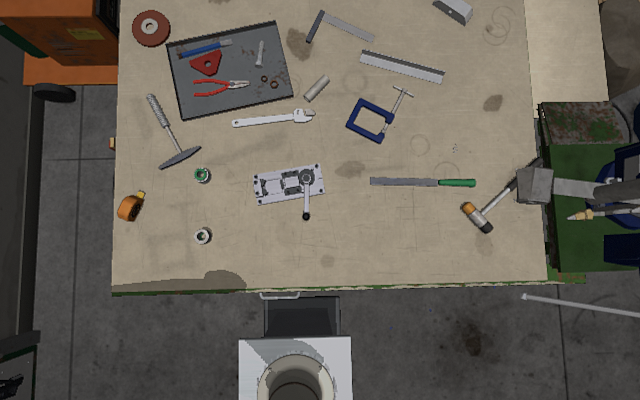

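View pics/scene.png

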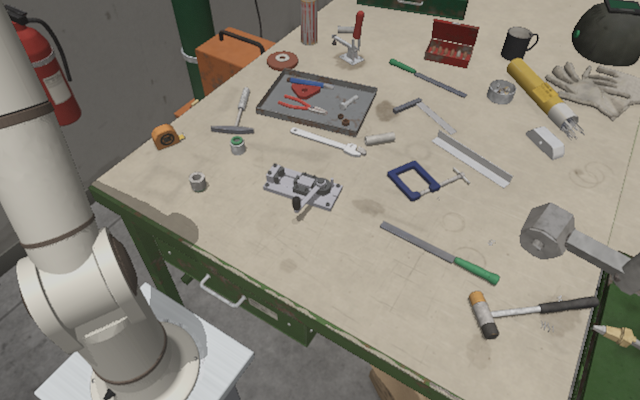

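The top view shows two couplings at (202,174), with green inside or on top, and (203,236), which looks grey. The fixture is around (288,185), with its lever knob at (306,216) and the vee jaw apparently on the left. I'll zoom in to tell the two couplings apart.

Run:
```python
from h import *
a=snap('top');b=snap('scene')
c=cv2.resize(a['color'][145:255,180:340],None,fx=5,fy=5,interpolation=cv2.INTER_CUBIC)[:,:800]
d=cv2.resize(b['color'][125:225,180:350],(800,470),interpolation=cv2.INTER_CUBIC)
cv2.imwrite('pics/c.png',c);cv2.imwrite('pics/d.png',d)
print(a['mtx'],b['mtx'])
w=cloud(a)
for u,v in [(202,174),(203,236),(306,216),(306,178),(260,187),(318,178),(295,390)]:
    print(u,v,w[v,u],ray(a,u,v,.045))
```

```text
[[399.37557767   0.         320.25348373]
 [  0.         399.37557767 202.17651854]
 [  0.           0.           1.        ]] [[460.24428288   0.         319.10441938]
 [  0.         460.24428288 198.01817843]
 [  0.           0.           1.        ]]
202 174 [ 0.62542724  0.26399353 -0.00335558] [0.61630744 0.250749   0.045     ]
203 236 [0.44208828 0.25836212 0.00204034] [0.44069394 0.24674835 0.045     ]
306 216 [ 0.48630809 -0.04235637  0.09054025] [ 0.48977346 -0.04172549  0.045     ]
306 178 [ 0.59577766 -0.04423025  0.05979188] [ 0.59833096 -0.04405598  0.045     ]
260 187 [0.57592819 0.08741333 0.04110297] [0.57533518 0.08691362 0.045     ]
318 178 [ 0.60328004 -0.07888017  0.01185112] [ 0.59758017 -0.07826252  0.045     ]
295 390 [ 0.06077246 -0.00776562  0.16072816] [ 0.0213831  -0.00208336  0.045     ]
```

View pics/c.png

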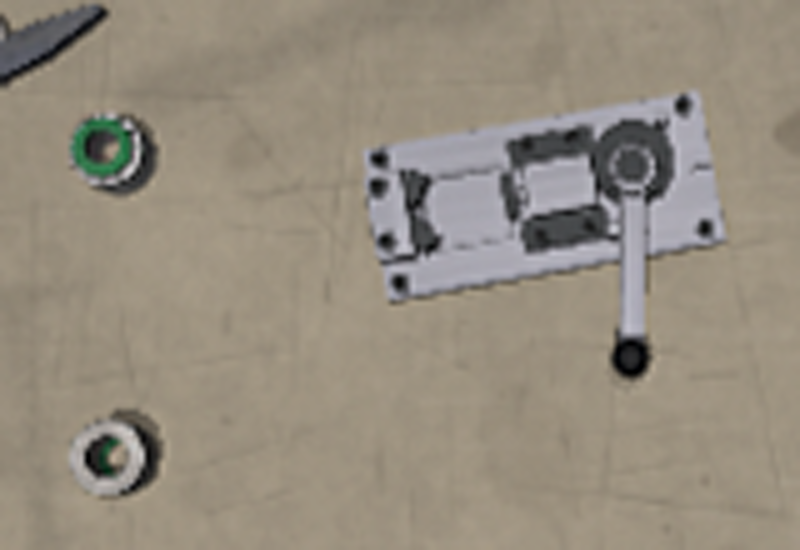

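View pics/d.png

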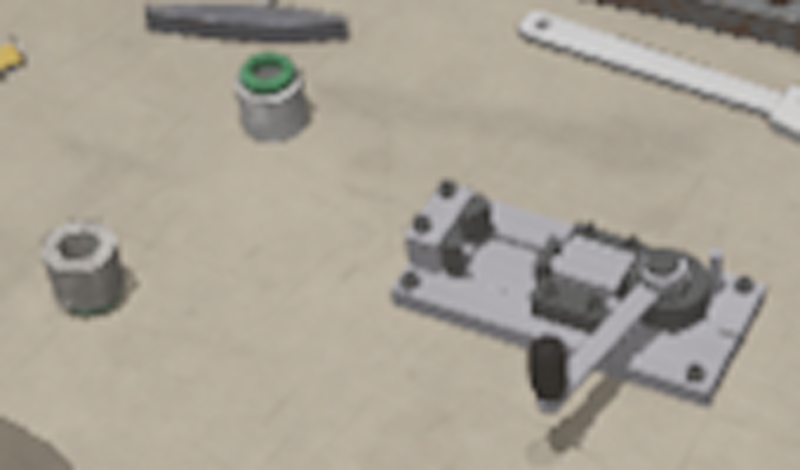

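The coupling to move is the nearer one, at (203,236): steel ring on top with the cap below. The one at (202,174) has its green cap up, so it's finished. The vee jaw is at the left (+y ≈ world +y), and the lever is open towards the robot with its knob at (306,216).

```bash
cat > m.py <<'E'
from h import *
def biggest(m,near=None):
    cs,_=cv2.findContours(m.astype(np.uint8),cv2.RETR_EXTERNAL,cv2.CHAIN_APPROX_NONE)
    return max(cs,key=cv2.contourArea)
def plate(s,x0,x1,y0,y1,thr=12):
    c=s['color'].astype(int); m=np.zeros(c.shape[:2],np.uint8)
    w=(c[...,2]-c[...,0]<thr)&(c.max(2)>60); m[y0:y1,x0:x1]=w[y0:y1,x0:x1]
    m=cv2.morphologyEx(m,cv2.MORPH_CLOSE,np.ones((3,3)))
    return biggest(m)
E
python3 - <<'E'
from m import *
for n,box in (('top',(240,335,150,225)),('scene',(255,350,155,222))):
    s=snap(n); k=plate(s,*box)
    W=np.array([ray(s,u,v,.014)[:2] for u,v in k[:,0]],np.float32)
    r=cv2.minAreaRect(W); print(n,len(k),r,cv2.boundingRect(k))
s=snap('top'); c=s['color'].astype(int)
for box,z in (((185,220,220,255),.042),((185,220,158,192),.044)):
    x0,x1,y0,y1=box; p=c[y0:y1,x0:x1]; m=((p.min(2)>140)&(p[...,2]-p[...,0]<22)).astype(np.uint8)
    k=biggest(m); (u,v),r=cv2.minEnclosingCircle(k); print('c',u+x0,v+y0,r,ray(s,u+x0,v+y0,z),ray(s,u+x0+r,v+y0,z)[1])
m=(c.max(2)<45).astype(np.uint8); m[:205]=0;m[225:]=0;m[:,:295]=0;m[:,318:]=0
k=biggest(m);(u,v),r=cv2.minEnclosingCircle(k);print('knob',u,v,r,ray(s,u,v,.092))
for u,v in ((180+632/5,145+163/5),):print('hub',ray(s,u,v,.055))
E
```

```text
top 223 ((0.5651223063468933, 0.00528833270072937), (0.13775688409805298, 0.20269565284252167), 8.873517036437988) (253, 163, 72, 50)
scene 214 ((0.5716657042503357, 0.008972421288490295), (0.14903035759925842, 0.21595978736877441), 13.213003158569336) (263, 164, 80, 49)
c 201.04782676696777 236.2565212249756 7.400352478027344 [0.44021058 0.25298492 0.042     ] 0.23239383163969946
c 205.5 176.0 4.272101879119873 [0.61051803 0.24110001 0.044     ] 0.22903251352376647
knob 305.6000061035156 216.0 3.4000937938690186 [ 0.48622281 -0.04129622  0.092     ]
hub [ 0.59772472 -0.04532791  0.055     ]
```

The manual's scale: turns go in shares of 120 degrees. Converting my numbers, 68.6 degrees / 120 = 0.5717.

```bash
echo '[[-0.03, -0.025, 0.005, 0, 0, 0.05], [-0.06, -0.05, 0.01, 0, 0, 0.1], [-0.095, -0.075, 0.015, 0, 0, 0.15], [-0.125, -0.1, 0.02, 0, 0, 0.2], [-0.155, -0.13, 0.02, 0, 0, 0.25], [-0.19, -0.155, 0.025, 0, 0, 0.3], [-0.22, -0.18, 0.03, 0, 0, 0.35], [-0.25, -0.205, 0.035, 0, 0, 0.4], [-0.285, -0.23, 0.04, 0, 0, 0.45], [-0.315, -0.26, 0.045, 0, 0, 0.5], [-0.345, -0.285, 0.05, 0, 0, 0.55], [-0.372, -0.305, 0.05, 0, 0, 0.5717]]' > rows.txt && python3 shift.py rows.txt 0.085 60
cat >> h.py <<'E'
def to(p,yaw):
    "shift in tool axes to world p and tool-y yaw (deg)"
    st=env.get_state(); R=st['tcp_rot']; d=R.T@(np.array(p)-st['eef_pos']); y=np.degrees(np.arctan2(R[1,1],R[0,1]))
    print('t',st['t'],'pos',st['eef_pos'].round(4),'yaw',y.round(2),'shift',d.round(4),'rz',round((y-yaw+90)%180-90,2),'F',st['contact_force'].round(1),'tilt',R[:,2].round(3),st['joint_pos'].round(0))
E
python3 - <<'E'
from h import *
to([.440,.253,.15],8.5)
s=snap('wrist'); cv2.imwrite('pics/w1.png',s['color']); print(-s['R'].T@s['t'],s['R'])
E
```

```text
t: 1.35
eef_pos: [0.4403, 0.2498, 0.1504]
tcp_rot: [[-0.141, 0.99, -0.001], [0.99, 0.141, -0.001], [-0.001, -0.001, -1.0]]
contact_force: [-0.0, -0.5, 0.7]
grip_width: 0.0855
grip_force: 0.0
t 1.35 pos [0.4403 0.2498 0.1504] yaw 8.1 shift [0.0032 0.0002 0.0004] rz -0.4 F [-0.  -0.5  0.7] tilt [-0.001 -0.001 -1.   ] [-31.  16.  -2. 113.   1.  52. -25.]
[0.4303906  0.31899248 0.32349076] [[ 0.99003349  0.14082711 -0.00118519]
 [ 0.13567167 -0.95146529  0.27623722]
 [ 0.03777402 -0.27364489 -0.96108876]]
```

View pics/w1.png

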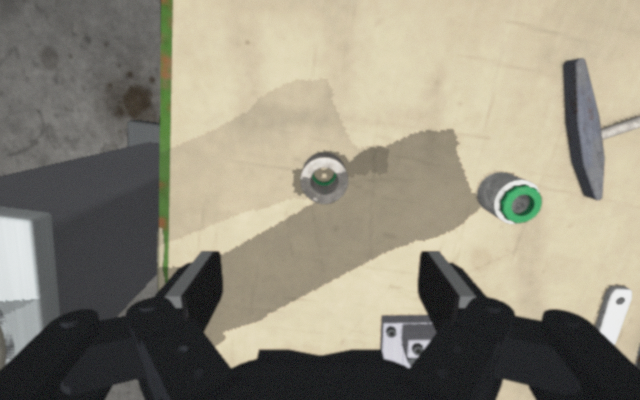

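The wrist view shows the coupling at about (323,177), half in shadow, bare steel up, with green deep inside. The finished one is at (520,203).

Run:
```python
from h import *
s=snap('wrist'); g=cv2.cvtColor(s['color'],cv2.COLOR_BGR2GRAY)
for q in (323,): print(ray(s,323,177,.042), ray(s,324,174,.042))
p=cv2.resize(g[140:215,285:360],None,fx=4,fy=4,interpolation=cv2.INTER_CUBIC)
c=cv2.HoughCircles(p,cv2.HOUGH_GRADIENT,1.5,20,param1=120,param2=20,minRadius=60,maxRadius=115)
for u,v,r in (c[0][:4] if c is not None else []):
    U,V=285+u/4,140+v/4; print(U,V,r/4,ray(s,U,V,.042), abs(ray(s,U+r/4,V,.042)-ray(s,U,V,.042))[0])
w=cloud(s); m=(w[...,2]>.036)&(w[...,2]<.05)&(abs(w[...,0]-.44)<.04)&(abs(w[...,1]-.253)<.04)
P=w[m]; print(m.sum(),P.mean(0),P.min(0),P.max(0))
cv2.imwrite('pics/p.png',cv2.resize(s['color'][140:215,285:360],(525,525),interpolation=cv2.INTER_CUBIC))
```

```text
[0.44740887 0.25094668 0.042     ] [0.44790785 0.25369604 0.042     ]
318.1875 173.9375 24.7875 [0.44290959 0.25308498 0.042     ] 0.021285593455828866
321.5625 166.4375 17.2125 [0.44492417 0.25999987 0.042     ] 0.014686028450078936
316.6875 169.0625 19.95 [0.44106379 0.25716829 0.042     ] 0.01705923659536407
323.0625 171.3125 19.575 [0.44678203 0.25593747 0.042     ] 0.01677213945905215
1294 [0.44226199 0.25471649 0.04227337] [0.42163147 0.23337136 0.03605862] [0.46336598 0.27495119 0.0446694 ]
```

View pics/p.png

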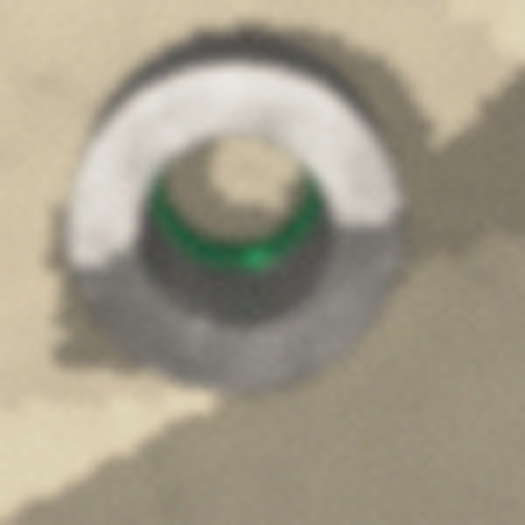

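The crop shows the ring centre at about (318.7,172), which gives (0.443, 0.2545). Depth agrees at (0.442, 0.2547, 0.042).

```bash
echo '[[0.004, 0.003, 0.03, 0, 0, 0], [0.004, 0.003, 0.06, 0, 0, 0], [0.004, 0.003, 0.09, 0, 0, 0], [0.004, 0.003, 0.115, 0, 0, 0], [0.004, 0.003, 0.13, 0, 0, 0], [0.004, 0.003, 0.142, 0, 0, 0], [0.004, 0.003, 0.142, 0, 0, 0], [0.004, 0.003, 0.142, 0, 0, 0]]' > rows.txt && python3 shift.py rows.txt && echo '[[0, 0, 0, 0, 0, 0], [0, 0, 0, 0, 0, 0], [0, 0, 0, 0, 0, 0], [0, 0, 0, 0, 0, 0], [0, 0, 0, 0, 0, 0], [0, 0, 0, 0, 0, 0], [0, 0, 0, 0, 0, 0], [0, 0, 0, 0, 0, 0], [0, 0, 0, 0, 0, 0], [0, 0, 0, 0, 0, 0]]' > rows.txt && python3 shift.py rows.txt 0 60
```

```text
t: 2.12
eef_pos: [0.4411, 0.2583, 0.0088]
tcp_rot: [[-0.149, 0.989, -0.001], [0.989, 0.149, -0.0], [-0.0, -0.001, -1.0]]
contact_force: [0.7, 0.2, 0.5]
grip_width: 0.0851
grip_force: 0.0
t: 2.95
eef_pos: [0.4319, 0.2578, 0.0121]
tcp_rot: [[-0.152, 0.988, -0.015], [0.988, 0.152, -0.004], [-0.002, -0.015, -1.0]]
contact_force: [-31.1, -5.1, 57.0]
grip_width: 0.0005
grip_force: 28.3
```

The gripper shut completely, with 57 N upward. I'll look before moving anything.

Run:
```python
from h import *
a=snap('wrist');b=snap('scene')
c=b['color'][100:260,120:320]
cv2.imwrite('pics/e.png',np.hstack([cv2.resize(a['color'],(400,250)),cv2.resize(c,(400,250),interpolation=cv2.INTER_CUBIC)]))
to([.44,.2545,.01],8.5)
```

```text
t 3.05 pos [0.432  0.2579 0.0122] yaw 8.73 shift [-0.0045  0.0075  0.0021] rz 0.23 F [-31.7  -5.   56.8] tilt [-0.015 -0.004 -1.   ] [-32.  29.  -3. 117.   2.  35. -26.]
```

View pics/e.png

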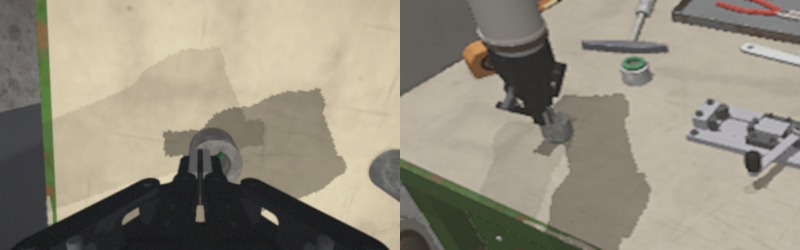

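Run:
```python
from h import *
for n in ('wrist','top'):
    s=snap(n); w=cloud(s)
    m=(w[...,2]>.02)&(w[...,2]<.07)&(abs(w[...,0]-.44)<.05)&(abs(w[...,1]-.255)<.05)
    P=w[m]; print(n,m.sum(),P.mean(0),P.min(0),P.max(0)) if m.any() else print(n,'none')
    if n=='wrist': 
        cv2.imwrite('pics/f.png',cv2.resize(s['color'][180:340,220:460],(780,520),interpolation=cv2.INTER_CUBIC))
        for v in range(200,320,10): print(v,[(int(u),tuple((w[v,u]*1000).round().astype(int)) if np.isfinite(w[v,u]).all() else 0) for u in range(290,400,18)])
```

```text
wrist 4607 [0.44197183 0.26567353 0.04491403] [0.4175502  0.24251113 0.02000646] [0.46460891 0.27628511 0.0699961 ]
200 [(290, (np.int64(412), np.int64(270), np.int64(1))), (308, (np.int64(422), np.int64(272), np.int64(0))), (326, (np.int64(433), np.int64(273), np.int64(0))), (344, (np.int64(443), np.int64(275), np.int64(0))), (362, (np.int64(453), np.int64(276), np.int64(0))), (380, (np.int64(464), np.int64(278), np.int64(0))), (398, (np.int64(474), np.int64(280), np.int64(1)))]
210 [(290, (np.int64(413), np.int64(264), np.int64(1))), (308, (np.int64(423), np.int64(266), np.int64(0))), (326, (np.int64(433), np.int64(273), np.int64(17))), (344, 0), (362, (np.int64(454), np.int64(270), np.int64(0))), (380, (np.int64(465), np.int64(272), np.int64(0))), (398, (np.int64(475), np.int64(274), np.int64(2)))]
220 [(290, (np.int64(414), np.int64(258), np.int64(0))), (308, (np.int64(424), np.int64(263), np.int64(11))), (326, (np.int64(433), np.int64(273), np.int64(33))), (344, (np.int64(441), np.int64(276), np.int64(37))), (362, (np.int64(451), np.int64(274), np.int64(29))), (380, (np.int64(46
[... 2876 characters left out ...]
 (np.int64(438), np.int64(271), np.int64(97))), (362, (np.int64(444), np.int64(272), np.int64(97))), (380, (np.int64(451), np.int64(268), np.int64(89))), (398, (np.int64(455), np.int64(273), np.int64(96)))]
310 [(290, (np.int64(423), np.int64(274), np.int64(109))), (308, (np.int64(428), np.int64(269), np.int64(102))), (326, (np.int64(434), np.int64(261), np.int64(89))), (344, (np.int64(437), np.int64(276), np.int64(109))), (362, (np.int64(442), np.int64(276), np.int64(108))), (380, (np.int64(446), np.int64(277), np.int64(108))), (398, (np.int64(455), np.int64(271), np.int64(98)))]
top 116 [0.44128489 0.244068   0.04039228] [0.41839232 0.23267527 0.02080822] [0.46075188 0.26315065 0.0676148 ]
```

View pics/f.png

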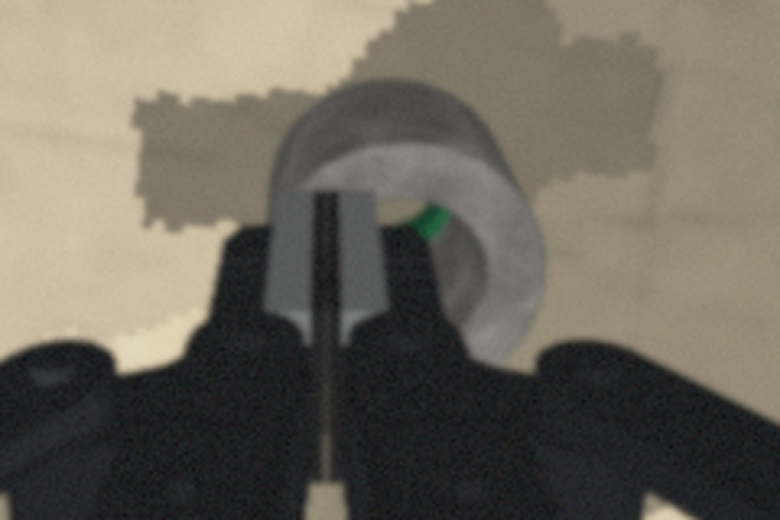

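The coupling still stands upright in its place (rim at z≈42 mm), and the shut finger tips sit on its left wall near crop (320,190). That means the tips are higher than I assumed. I'll lift, then measure the tip height open and shut.

```bash
echo '[[0, 0, -0.005, 0, 0, 0], [0, 0, -0.015, 0, 0, 0], [0, 0, -0.03, 0, 0, 0], [0, 0, -0.05, 0, 0, 0], [0, 0, -0.07, 0, 0, 0], [0, 0, -0.07, 0, 0, 0], [0, 0, -0.07, 0, 0, 0]]' > rows.txt && python3 shift.py rows.txt
cat > f.py <<'E'
from h import *
to([.4425,.2545,.15],8.5)
s=snap('wrist'); w=cloud(s); st=env.get_state()
q=(w-st['eef_pos'])@st['tcp_rot']   # tool frame
for lo in range(-100,40,10):
    m=(q[...,2]*1000>lo)&(q[...,2]*1000<=lo+10)&(abs(q[...,0])<.03)&(w[...,2]>.01)&(abs(q[...,1])<.07)&(np.mgrid[0:400,0:640][0]>200)
    if m.sum()>5: print(lo,m.sum(),(np.percentile(q[m],[2,50,98],axis=0)*1000).round().tolist())
P=w[(w[...,2]>.036)&(w[...,2]<.047)&(abs(w[...,0]-.4425)<.04)&(abs(w[...,1]-.2545)<.035)]
print(len(P),P.mean(0).round(4),P.min(0),P.max(0))
E
python3 f.py
echo '[[0, 0, 0, 0, 0, 0], [0, 0, 0, 0, 0, 0], [0, 0, 0, 0, 0, 0], [0, 0, 0, 0, 0, 0], [0, 0, 0, 0, 0, 0], [0, 0, 0, 0, 0, 0], [0, 0, 0, 0, 0, 0], [0, 0, 0, 0, 0, 0]]' > rows.txt && python3 shift.py rows.txt 0.085
python3 f.py
```

```text
t: 3.73
eef_pos: [0.4437, 0.2584, 0.0808]
tcp_rot: [[-0.147, 0.989, 0.004], [0.989, 0.147, 0.002], [0.001, 0.004, -1.0]]
contact_force: [-0.1, -0.7, -0.4]
grip_width: 0.0002
grip_force: 0.0
t 3.7333 pos [0.4437 0.2584 0.0808] yaw 8.48 shift [-0.0036 -0.0015 -0.0692] rz -0.02 F [-0.1 -0.7 -0.4] tilt [ 0.004  0.002 -1.   ] [-31.  22.  -2. 115.   1.  43. -26.]
-100 5638 [[-8.0, -43.0, -100.0], [12.0, 4.0, -96.0], [17.0, 44.0, -90.0]]
-90 6921 [[-8.0, -35.0, -90.0], [11.0, 3.0, -87.0], [14.0, 36.0, -80.0]]
-80 1907 [[-7.0, -25.0, -80.0], [12.0, -0.0, -78.0], [14.0, 26.0, -70.0]]
-70 1029 [[-10.0, -11.0, -70.0], [10.0, 1.0, -68.0], [12.0, 12.0, -60.0]]
-60 769 [[7.0, -13.0, -60.0], [8.0, 1.0, -55.0], [12.0, 14.0, -50.0]]
-50 626 [[7.0, -12.0, -50.0], [8.0, 0.0, -45.0], [12.0, 14.0, -40.0]]
-40 156 [[7.0, -11.0, -40.0], [11.0, 1.0, -38.0], [12.0, 12.0, -36.0]]
30 1274 [[-19.0, -20.0, 36.0], [-8.0, -1.0, 37.0], [7.0, 19.0, 39.0]]
1982 [0.4422 0.2566 0.0422] [0.42186925 0.23503547 0.03601046] [0.46346094 0.27528864 0.04502417]
t: 4.45
eef_pos: [0.4419, 0.2578, 0.079]
tcp_rot: [[-0.148, 0.989
[... 185 characters left out ...]
071 ] rz 0.02 F [-0.4  0.4 -0. ] tilt [-0.  0. -1.] [-31.  22.  -2. 115.   1.  43. -26.]
-100 11391 [[-9.0, -68.0, -100.0], [6.0, 38.0, -97.0], [13.0, 67.0, -90.0]]
-90 2064 [[3.0, -65.0, -90.0], [11.0, 41.0, -87.0], [14.0, 65.0, -80.0]]
-80 1756 [[-6.0, -55.0, -80.0], [7.0, 42.0, -74.0], [11.0, 54.0, -70.0]]
-70 1878 [[-10.0, -55.0, -70.0], [7.0, -42.0, -65.0], [11.0, 55.0, -60.0]]
-60 1478 [[-10.0, -55.0, -60.0], [7.0, 42.0, -55.0], [11.0, 54.0, -50.0]]
-50 527 [[-10.0, -48.0, -50.0], [2.0, 42.0, -48.0], [11.0, 47.0, -43.0]]
30 1460 [[-23.0, -19.0, 35.0], [-10.0, 0.0, 37.0], [7.0, 20.0, 39.0]]
2166 [0.4425 0.2552 0.0421] [0.42191755 0.23328606 0.03602097] [0.46336363 0.27512505 0.04471735]
```

By wrist depth, the real finger tips are about 30–36 mm short of the reported TCP, and the earlier contact agrees (TCP 12 mm while resting on the 42 mm rim). So the reported TCP has to go to about z = −20 mm. I'll descend in steps and watch the force.

```bash
echo '[[-0.0035, 0, 0.025, 0, 0, 0], [-0.0035, 0, 0.05, 0, 0, 0], [-0.0035, 0, 0.07, 0, 0, 0], [-0.0035, 0, 0.085, 0, 0, 0], [-0.0035, 0, 0.093, 0, 0, 0], [-0.0035, 0, 0.099, 0, 0, 0], [-0.0035, 0, 0.099, 0, 0, 0], [-0.0035, 0, 0.099, 0, 0, 0]]' > rows.txt && python3 shift.py rows.txt; python3 f.py
```

```text
t: 5.17
eef_pos: [0.4427, 0.2546, -0.0196]
tcp_rot: [[-0.148, 0.989, 0.0], [0.989, 0.148, 0.0], [0.0, 0.0, -1.0]]
contact_force: [0.3, 0.2, -0.1]
grip_width: 0.0847
grip_force: 0.0
t 5.1667 pos [ 0.4427  0.2546 -0.0196] yaw 8.53 shift [-0.000e+00 -1.000e-04 -1.696e-01] rz 0.03 F [ 0.3  0.2 -0.1] tilt [ 0.  0. -1.] [-31.  32.  -2. 117.   2.  31. -26.]
-100 11685 [[-10.0, -68.0, -100.0], [5.0, 39.0, -96.0], [13.0, 68.0, -90.0]]
-90 2165 [[3.0, -65.0, -90.0], [11.0, 42.0, -87.0], [13.0, 65.0, -80.0]]
-80 1759 [[-6.0, -55.0, -80.0], [8.0, -43.0, -74.0], [11.0, 54.0, -70.0]]
-70 7674 [[-19.0, -49.0, -69.0], [3.0, -0.0, -62.0], [19.0, 48.0, -60.0]]
-60 3365 [[-13.0, -54.0, -60.0], [6.0, -0.0, -55.0], [20.0, 53.0, -50.0]]
-50 2033 [[-13.0, -45.0, -50.0], [2.0, -1.0, -46.0], [20.0, 43.0, -40.0]]
-40 1119 [[-13.0, -17.0, -40.0], [10.0, -0.0, -35.0], [20.0, 17.0, -30.0]]
-30 81 [[-13.0, -17.0, -30.0], [13.0, -2.0, -30.0], [20.0, 15.0, -29.0]]
6758 [0.4426 0.2559 0.0419] [0.4219771  0.23329322 0.03600071] [0.48240133 0.27572122 0.04566027]
```

```bash
echo '[[0, 0, 0, 0, 0, 0], [0, 0, 0, 0, 0, 0], [0, 0, 0, 0, 0, 0], [0, 0, 0, 0, 0, 0], [0, 0, 0, 0, 0, 0], [0, 0, 0, 0, 0, 0], [0, 0, 0, 0, 0, 0], [0, 0, 0, 0, 0, 0]]' > rows.txt && python3 shift.py rows.txt 0 60 && echo '[[0, 0, -0.01, 0, 0, 0], [0, 0, -0.03, 0, 0, 0], [0, 0, -0.06, 0, 0, 0], [0, 0, -0.09, 0, 0, 0], [0, 0, -0.12, 0, 0, 0], [0, 0, -0.12, 0, 0, 0]]' > rows.txt && python3 shift.py rows.txt
```

```text
t: 5.88
eef_pos: [0.4428, 0.2546, -0.0191]
tcp_rot: [[-0.148, 0.989, 0.001], [0.989, 0.148, 0.0], [0.0, 0.001, -1.0]]
contact_force: [-0.9, -1.3, 5.9]
grip_width: 0.0406
grip_force: 60.2
t: 6.38
eef_pos: [0.4461, 0.2566, 0.1063]
tcp_rot: [[-0.148, 0.989, 0.008], [0.989, 0.148, 0.005], [0.004, 0.009, -1.0]]
contact_force: [0.5, 1.0, -2.1]
grip_width: 0.0405
grip_force: 60.9
```

Gripped: width 40.6 mm, held through the lift. Next I'll go to a viewpoint for measuring the fixture with the wrist camera.

```bash
echo '[[-0.03, 0.01, -0.005, 0, 0, 0], [-0.06, 0.02, -0.01, 0, 0, 0], [-0.095, 0.03, -0.015, 0, 0, 0], [-0.13, 0.04, -0.015, 0, 0, 0], [-0.165, 0.05, -0.015, 0, 0, 0], [-0.2, 0.06, -0.015, 0, 0, 0], [-0.235, 0.07, -0.015, 0, 0, 0], [-0.27, 0.085, -0.015, 0, 0, 0], [-0.305, 0.095, -0.015, 0, 0, 0], [-0.335, 0.105, -0.015, 0, 0, 0], [-0.335, 0.105, -0.015, 0, 0, 0], [-0.335, 0.105, -0.015, 0, 0, 0]]' > rows.txt && python3 shift.py rows.txt
python3 - <<'E'
from h import *
to([.583,.053,.1],8.5)
s=snap('wrist'); cv2.imwrite('pics/g.png',s['color']); np.savez('g.npz',**{k:s[k] for k in ('color','range_z','mtx','R','t')})
E
```

```text
t: 7.38
eef_pos: [0.5957, -0.0646, 0.1147]
tcp_rot: [[-0.143, 0.99, -0.001], [0.99, 0.143, -0.001], [-0.001, -0.001, -1.0]]
contact_force: [-0.6, 1.0, -1.6]
grip_width: 0.0404
grip_force: 61.0
t 7.3833 pos [ 0.5957 -0.0646  0.1147] yaw 8.23 shift [0.1182 0.0043 0.0145] rz -0.27 F [-0.6  1.  -1.6] tilt [-0.001 -0.001 -1.   ] [  0.  27.   5. 102.  -3.  52.  14.]
```

View pics/g.png

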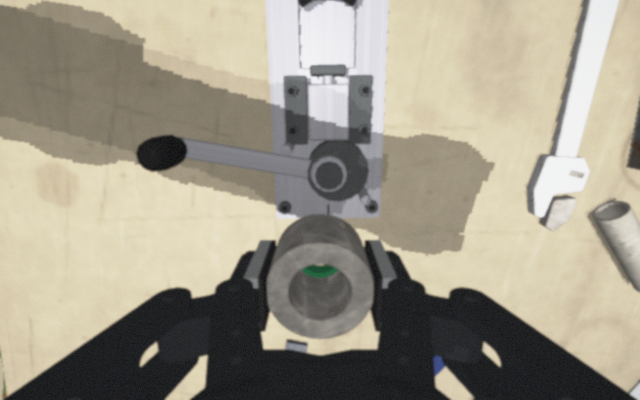

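The fixture fills the top middle. Plate side edges are at u≈272 and 385, the plate's near end at v≈217, the hub at (330,174), the jaw nose at v≈70, the pocket side edges at u≈300 and 354, and the knob at (162,152). The coupling hangs upright in the fingers.

Run:
```python
from h import *
s=dict(np.load('g.npz')); w=cloud(s); c=s['color'].astype(float)
g=c[...,2]-c[...,0]   # redness: bench tan high, plate low
L=[];Rr=[]
for v in list(range(4,66,3)):
    row=cv2.GaussianBlur(g[v:v+1],(3,1),0)[0]
    l=250+np.argmin(np.diff(row[250:300])); r=360+np.argmax(np.diff(row[360:415]))
    L.append((l+.5,v)); Rr.append((r+.5,v))
def line(P):
    W=np.array([ray(s,u,v,.014)[:2] for u,v in P],np.float32); return cv2.fitLine(W,cv2.DIST_HUBER,0,.001,.001).ravel()
for P in (L,Rr):
    vx,vy,x,y=line(P); a=1 if vy>0 else -1; vx*=a;vy*=a; print(P[0],P[-1],'dir',vx,vy,'x at y=.02',x+(0.02-y)*vx/vy)
def pts(z0,z1,box):
    u0,u1,v0,v1=box; q=w[v0:v1,u0:u1].reshape(-1,3); q=q[(q[:,2]>z0)&(q[:,2]<z1)]; return q
q=pts(.05,.075,(305,360,145,205)); print('hub',len(q),q.min(0),q.max(0),np.median(q,0))
for u,v in ((328,174),(330,174),(340,160),(328,75),(328,68),(290,110),(328,110),(230,155)): print(u,v,w[v,u].round(4))
q=pts(.08,.1,(130,195,130,172)); print('knob',len(q),q.min(0),q.max(0),q.mean(0))
P=[(u,217) for u in (275,378)]; print([ray(s,*p,.014) for p in P])
```

```text
(np.float64(264.5), 4) (np.float64(267.5), 64) dir -0.14777175 0.9890215 x at y=.02 0.54260135
(np.float64(388.5), 4) (np.float64(386.5), 64) dir -0.16269727 0.98667604 x at y=.02 0.6349946
hub 1253 [ 0.58086916 -0.05919474  0.05001269] [ 0.61395095 -0.02863694  0.06208853] [ 0.59800039 -0.04201738  0.05531768]
328 174 [ 0.5978 -0.0424  0.0612]
330 174 [ 0.5992 -0.0422  0.061 ]
340 160 [ 0.6058 -0.0339  0.0463]
328 75 [0.5885 0.0238 0.0329]
328 68 [0.5877 0.028  0.0382]
290 110 [ 0.5641 -0.0044  0.0321]
328 110 [ 5.919e-01 -2.000e-04  4.070e-02]
230 155 [ 0.5264 -0.0412  0.0491]
knob 1017 [ 0.47989664 -0.05083658  0.08005392] [ 0.49936649 -0.03078691  0.09492483] [ 0.49153015 -0.03994817  0.08906498]
[array([ 0.56034399, -0.0966289 ,  0.014     ]), array([ 0.64928429, -0.08374054,  0.014     ])]
```

Run:
```python
from h import *
s=dict(np.load('g.npz')); w=cloud(s); st=env.get_state()
q=(w-st['eef_pos'])@st['tcp_rot']
m=(abs(q[...,2]+.0615)<.004)&(abs(q[...,0])<.03)&(abs(q[...,1])<.021); p=q[m]
print(m.sum(),p.min(0),p.max(0),np.median(p,0)); 
print((ray(s,321,287.5,.176)-st['eef_pos'])@st['tcp_rot'])
to([.5834,.0553,.06],8.7)
```

```text
6525 [-0.02371534 -0.02092243 -0.0654975 ] [ 0.01841218  0.02097828 -0.05750772] [-0.00080684 -0.00014959 -0.06154787]
[-0.00054123  0.00029278 -0.06149939]
t 7.4333 pos [ 0.5951 -0.062   0.1145] yaw 8.41 shift [0.1177 0.0056 0.0546] rz -0.29 F [-0.3  0.8 -2.2] tilt [-0.001  0.    -1.   ] [ -0.  27.   4. 102.  -3.  52.  14.]
```

Converted, -0.3 degrees / 120 = -0.0025.

```bash
echo '[[0.03, 0.0015, 0.005, 0, 0, 0], [0.06, 0.003, 0.01, 0, 0, 0], [0.09, 0.004, 0.015, 0, 0, 0], [0.11, 0.005, 0.02, 0, 0, 0], [0.1175, 0.0055, 0.02, 0, 0, -0.0025], [0.1175, 0.0055, 0.02, 0, 0, -0.0025], [0.1175, 0.0055, 0.02, 0, 0, -0.0025], [0.1175, 0.0055, 0.02, 0, 0, -0.0025]]' > rows.txt && python3 shift.py rows.txt
python3 - <<'E'
from h import *
to([.5834,.0553,-.0105],8.7)
s=snap('wrist'); w=cloud(s); st=env.get_state(); q=(w-st['eef_pos'])@st['tcp_rot']
m=(abs(q[...,2]+.0615)<.004)&(abs(q[...,0])<.03)&(abs(q[...,1])<.018); p=q[m]; print(p[:,0].min(),p[:,0].max())
cv2.imwrite('pics/i.png',s['color']); np.savez('i.npz',**{k:s[k] for k in ('color','range_z','mtx','R','t')})
E
```

```text
t: 8.1
eef_pos: [0.5841, 0.0539, 0.0955]
tcp_rot: [[-0.152, 0.988, 0.001], [0.988, 0.152, -0.001], [-0.001, 0.0, -1.0]]
contact_force: [-0.1, -0.2, -2.0]
grip_width: 0.0406
grip_force: 60.9
t 8.1 pos [0.5841 0.0539 0.0955] yaw 8.74 shift [ 0.0016 -0.0006  0.106 ] rz 0.04 F [-0.1 -0.2 -2. ] tilt [ 0.001 -0.001 -1.   ] [-10.  27.   3. 104.  -2.  49.   2.]
-0.02118678022793724 0.021684999976256728
```

View pics/i.png

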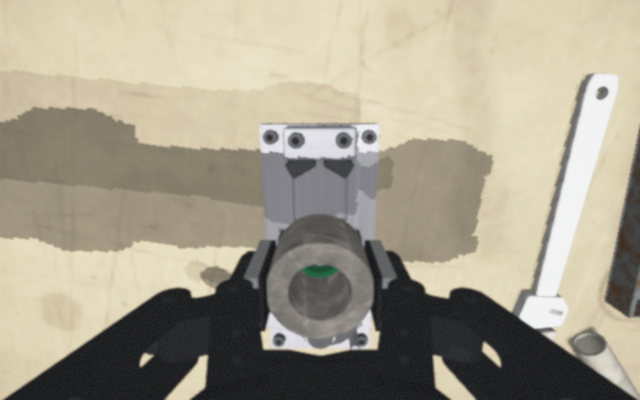

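The vee jaw is at v≈130–178, u≈288–354, with the plate's far end at v≈124 and the coupling centred in the tool. A quick cross-check of the plate end against the earlier estimate:

Run:
```python
from h import *
s=dict(np.load('i.npz')); w=cloud(s)
o=np.array([.5834,.0553,0]); a=np.radians(8.7); X=np.array([np.cos(a),np.sin(a),0]); Y=np.array([-np.sin(a),np.cos(a),0])
def f(p): p=p-o; return (np.array([p@X,p@Y])*1000).round(1)
print('plate end',f(ray(s,262,124.5,.014)),f(ray(s,378,124.5,.014)))
print('left/right',f(ray(s,263,220,.014)),f(ray(s,376.5,220,.014)))
P=w[125:185,280:362].reshape(-1,3);P=P[(P[:,2]>.036)&(P[:,2]<.047)]; F=np.array([f(p) for p in P]); print('vee top',np.percentile(F,[1,50,99],axis=0), np.median(P[:,2]))
for v in range(150,182,4): print(v,[ (f(w[v,u]),round(float(w[v,u,2]),3)) for u in (296,320,346)])
```

```text
plate end [-43.2  52.1] [43.8 52.1]
left/right [-46.  -23.9] [ 46.3 -23.9]
vee top [[-24.7    18.512]
 [ -0.4    36.6  ]
 [ 23.694  51.894]] 0.041043370649840254
150 [(array([-16.1,  36.8]), 0.042), (array([ 0.3, 36.7]), 0.041), (array([18.1, 36.9]), 0.042)]
154 [(array([-16.2,  33.9]), 0.041), (array([ 0.3, 34.1]), 0.042), (array([18.1, 34.1]), 0.042)]
158 [(array([-16.2,  31.2]), 0.041), (array([ 0.3, 31.5]), 0.043), (array([18.2, 31.3]), 0.042)]
162 [(array([-16.3,  28.4]), 0.041), (array([ 0.3, 23.9]), 0.015), (array([18.4, 28.3]), 0.04)]
166 [(array([-16.4,  25.5]), 0.04), (array([ 0.3, 19.6]), 0.009), (array([18.5, 25.3]), 0.039)]
170 [(array([-16.5,  22.5]), 0.039), (array([ 0.3, 16.3]), 0.008), (array([18.5, 22.7]), 0.04)]
174 [(array([-16.5,  19.9]), 0.041), (array([ 0.3, 13.2]), 0.009), (array([18.5, 20. ]), 0.041)]
178 [(array([-18.9,   9.7]), 0.008), (array([ 0.3, 10. ]), 0.01), (array([20.8, 10.8]), 0.013)]
```

Pocket end (≈+23.5 mm), vee top (41 mm) and plate sides (±45 mm) all agree with my pocket frame to about 1 mm. I'll lower the coupling.

```bash
echo '[[0.0015, -0.0005, 0.025, 0, 0, 0], [0.0015, -0.0005, 0.05, 0, 0, 0], [0.0015, -0.0005, 0.07, 0, 0, 0], [0.0015, -0.0005, 0.085, 0, 0, 0], [0.0015, -0.0005, 0.095, 0, 0, 0], [0.0015, -0.0005, 0.1, 0, 0, 0], [0.0015, -0.0005, 0.103, 0, 0, 0], [0.0015, -0.0005, 0.105, 0, 0, 0], [0.0015, -0.0005, 0.106, 0, 0, 0], [0.0015, -0.0005, 0.106, 0, 0, 0], [0.0015, -0.0005, 0.106, 0, 0, 0]]' > rows.txt && python3 shift.py rows.txt; python3 -c "
from h import *
to([.5834,.0553,-.0116],8.7)"
```

```text
t: 9.07
eef_pos: [0.5838, 0.0571, -0.0102]
tcp_rot: [[-0.153, 0.988, 0.001], [0.988, 0.153, 0.0], [0.0, 0.001, -1.0]]
contact_force: [0.1, 0.5, -1.9]
grip_width: 0.0407
grip_force: 61.0
t 9.0667 pos [ 0.5838  0.0571 -0.0102] yaw 8.82 shift [-0.0017 -0.0007  0.0014] rz 0.12 F [ 0.1  0.5 -1.9] tilt [ 0.001  0.    -1.   ] [-10.  36.   2. 106.  -2.  37.   2.]
```

```bash
echo '[[-0.001, 0, 0.0005, 0, 0, 0], [-0.0015, 0, 0.001, 0, 0, 0], [-0.0015, 0, 0.0015, 0, 0, 0], [-0.0015, 0, 0.002, 0, 0, 0], [-0.0015, 0, 0.002, 0, 0, 0], [-0.0015, 0, 0.002, 0, 0, 0]]' > rows.txt && python3 shift.py rows.txt
```

```text
t: 9.57
eef_pos: [0.5839, 0.056, -0.0111]
tcp_rot: [[-0.154, 0.988, 0.001], [0.988, 0.154, 0.001], [0.0, 0.001, -1.0]]
contact_force: [-3.4, 0.8, 11.4]
grip_width: 0.0405
grip_force: 62.6
```

Seated: 13 N of contact at the expected height. I'll release, rise and check.

```bash
echo '[[0, 0, 0, 0, 0, 0], [0, 0, 0, 0, 0, 0], [0, 0, 0, 0, 0, 0], [0, 0, 0, 0, 0, 0], [0, 0, 0, 0, 0, 0], [0, 0, 0, 0, 0, 0]]' > rows.txt && python3 shift.py rows.txt 0.085 && echo '[[0, 0, -0.02, 0, 0, 0], [0, 0, -0.05, 0, 0, 0], [0, 0, -0.085, 0, 0, 0], [0, 0, -0.12, 0, 0, 0], [0, 0, -0.15, 0, 0, 0], [0, 0, -0.15, 0, 0, 0], [0, 0, -0.15, 0, 0, 0]]' > rows.txt && python3 shift.py rows.txt
python3 - <<'E'
from h import *
to([.49,-.042,.14],8.7)
o=np.array([.5834,.0553,0]); a=np.radians(8.7); M=np.array([[np.cos(a),np.sin(a),0],[-np.sin(a),np.cos(a),0],[0,0,1]])
for n in('wrist','top'):
    s=snap(n); w=(cloud(s)-o)@M.T; m=(abs(w[...,2]-.05)<.0045)&(abs(w[...,0])<.03)&(abs(w[...,1])<.03)
    P=w[m]; print(n,m.sum(),np.percentile(P,[1,99],axis=0).round(4).tolist(),P.mean(0))
E
```

```text
t: 10.07
eef_pos: [0.5833, 0.0555, -0.0131]
tcp_rot: [[-0.153, 0.988, -0.0], [0.988, 0.153, -0.0], [-0.0, -0.0, -1.0]]
contact_force: [-0.2, 0.5, -0.2]
grip_width: 0.0849
grip_force: 0.0
t: 10.65
eef_pos: [0.5853, 0.0558, 0.1395]
tcp_rot: [[-0.153, 0.988, 0.005], [0.988, 0.153, 0.001], [0.0, 0.005, -1.0]]
contact_force: [0.1, -0.2, -1.1]
grip_width: 0.085
grip_force: 0.0
t 10.65 pos [0.5853 0.0558 0.1395] yaw 8.82 shift [-0.082  -0.1092 -0.001 ] rz 0.12 F [ 0.1 -0.2 -1.1] tilt [ 0.005  0.001 -1.   ] [-10.  24.   3. 102.  -2.  53.   2.]
wrist 1415 [[-0.0199, -0.0193, 0.0463], [0.0195, 0.0207, 0.0521]] [-0.00015436  0.00084564  0.05035595]
top 54 [[-0.022, -0.0202, 0.0462], [0.0153, -0.0003, 0.0537]] [-0.00446936 -0.01163571  0.04946302]
```

The coupling sits upright in the pocket: rim at z=50 mm, centred to about 1 mm. Next is the knob. I'll pinch it with the tool at yaw ~48°, which splits the lever's 100° swing.

The manual's scale: turns go in shares of 120 degrees. Converting my numbers, -40 degrees / 120 = -0.3333.

```bash
echo '[[-0.015, -0.02, 0, 0, 0, -0.05], [-0.03, -0.04, 0, 0, 0, -0.1], [-0.045, -0.06, 0, 0, 0, -0.15], [-0.06, -0.08, 0, 0, 0, -0.2], [-0.07, -0.1, 0, 0, 0, -0.25], [-0.08, -0.11, 0, 0, 0, -0.3], [-0.08, -0.11, 0, 0, 0, -0.3333], [-0.08, -0.11, 0, 0, 0, -0.3333], [-0.08, -0.11, 0, 0, 0, -0.3333]]' > rows.txt && python3 shift.py rows.txt 0.06
python3 - <<'E'
from h import *
to([.489,-.0405,.023],48.5)
s=snap('wrist'); w=cloud(s); P=w[(w[...,2]>.086)&(w[...,2]<.097)&(abs(w[...,0]-.489)<.03)&(abs(w[...,1]+.04)<.03)]
print(len(P),np.percentile(P,[2,98],axis=0).round(4).tolist(),P.mean(0))
cv2.imwrite('pics/k.png',s['color'])
E
```

```text
t: 11.5
eef_pos: [0.4861, -0.0403, 0.1359]
tcp_rot: [[-0.751, 0.66, -0.002], [0.66, 0.751, 0.0], [0.002, -0.001, -1.0]]
contact_force: [1.0, 0.3, 0.4]
grip_width: 0.0604
grip_force: 0.0
t 11.5 pos [ 0.4861 -0.0403  0.1359] yaw 48.67 shift [-0.0025  0.0019  0.1129] rz 0.17 F [1.  0.3 0.4] tilt [-0.002  0.    -1.   ] [  4.  15.  -3. 116.   1.  49.  49.]
579 [[0.4796, -0.0497, 0.0866], [0.4969, -0.0327, 0.0934]] [ 0.48756784 -0.04064361  0.09052319]
```

View pics/k.png

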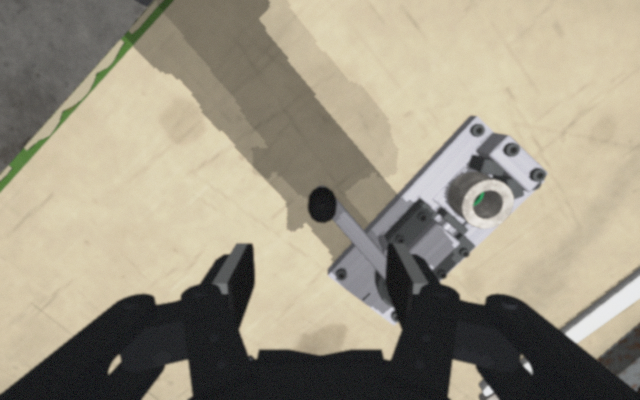

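The wrist view shows the knob at (322,204), roughly between the fingers, and the coupling upright in the pocket at (487,200). Descending onto the knob.

```bash
echo '[[-0.0015, 0.001, 0.03, 0, 0, 0], [-0.0015, 0.001, 0.06, 0, 0, 0], [-0.0015, 0.001, 0.085, 0, 0, 0], [-0.0015, 0.001, 0.103, 0, 0, 0], [-0.0015, 0.001, 0.113, 0, 0, 0], [-0.0015, 0.001, 0.113, 0, 0, 0], [-0.0015, 0.001, 0.113, 0, 0, 0]]' > rows.txt && python3 shift.py rows.txt && echo '[[0, 0, 0, 0, 0, 0], [0, 0, 0, 0, 0, 0], [0, 0, 0, 0, 0, 0], [0, 0, 0, 0, 0, 0], [0, 0, 0, 0, 0, 0], [0, 0, 0, 0, 0, 0], [0, 0, 0, 0, 0, 0]]' > rows.txt && python3 shift.py rows.txt 0 80
python3 -c "
from h import *
to([.489,-.0405,.023],48.5)
p=np.array([.5985,-.043]);st=env.get_state();R=st['tcp_rot'];k=st['eef_pos'][:2];v=k-p;print(np.hypot(*v),np.degrees(np.arctan2(v[1],v[0])))
th=np.arctan2(v[1],v[0])%(2*np.pi);e=np.radians(278.7)
r=.110
for i in range(1,25):
    a=th+(e-th)*i/24; d=p+r*np.array([np.cos(a),np.sin(a)])-k; print(i,(R[:2,:2].T@d).round(4))
"
```

```text
t: 12.13
eef_pos: [0.4887, -0.0401, 0.0238]
tcp_rot: [[-0.753, 0.658, -0.001], [0.658, 0.753, 0.0], [0.001, -0.001, -1.0]]
contact_force: [-0.1, -0.7, -0.0]
grip_width: 0.0602
grip_force: 0.0
t: 12.72
eef_pos: [0.4894, -0.0412, 0.0255]
tcp_rot: [[-0.752, 0.659, 0.001], [0.659, 0.752, -0.001], [-0.001, 0.001, -1.0]]
contact_force: [-2.3, -1.4, 7.8]
grip_width: 0.0196
grip_force: 78.1
t 12.7167 pos [ 0.4894 -0.0412  0.0255] yaw 48.78 shift [0.0007 0.0003 0.0025] rz 0.28 F [-2.3 -1.4  7.8] tilt [ 0.001 -0.001 -1.   ] [  4.  26.  -2. 119.   2.  35.  49.]
0.1091529964597365 179.05294077845647
1 [-0.0047 -0.0064]
2 [-0.0105 -0.0119]
3 [-0.0167 -0.017 ]
4 [-0.0232 -0.0216]
5 [-0.03   -0.0257]
6 [-0.0371 -0.0293]
7 [-0.0445 -0.0324]
8 [-0.052  -0.0349]
9 [-0.0597 -0.0369]
10 [-0.0676 -0.0383]
11 [-0.0755 -0.0392]
12 [-0.0835 -0.0394]
13 [-0.0914 -0.0391]
14 [-0.0994 -0.0383]
15 [-0.1072 -0.0368]
16 [-0.1149 -0.0348]
17 [-0.1224 -0.0322]
18 [-0.1298 -0.0291]
19 [-0.1369 -0.0255]
20 [-0.1437 -0.0214]
21 [-0.1502 -0.0168]
22 [-0.1563 -0.0117]
23 [-0.1621 -0.0062]
24 [-0.1674 -0.0003]
```

Knob pinched (19.6 mm wide). First half of the arc:

```bash
echo '[[-0.005, -0.006, -0.001, 0, 0, 0], [-0.0105, -0.012, -0.001, 0, 0, 0], [-0.0165, -0.017, -0.001, 0, 0, 0], [-0.023, -0.0215, -0.001, 0, 0, 0], [-0.03, -0.0255, -0.001, 0, 0, 0], [-0.037, -0.0295, -0.001, 0, 0, 0], [-0.0445, -0.0325, -0.001, 0, 0, 0], [-0.052, -0.035, -0.001, 0, 0, 0], [-0.0595, -0.037, -0.001, 0, 0, 0], [-0.0675, -0.0385, -0.001, 0, 0, 0], [-0.0755, -0.039, -0.001, 0, 0, 0], [-0.0835, -0.0395, -0.001, 0, 0, 0]]' > rows.txt && python3 shift.py rows.txt
cat > arc.py <<'E'
from h import *
import sys
p=np.array([.5985,-.043]);st=env.get_state();R=st['tcp_rot'];k=st['eef_pos'][:2];v=k-p;th=np.arctan2(v[1],v[0])%(2*np.pi);print(np.hypot(*v),np.degrees(th),st['contact_force'],st['grip_width'],st['t'])
e=np.radians(float(sys.argv[1])); n=int(sys.argv[2])
for i in range(1,n+1):
    a=th+(e-th)*i/n; d=p+.110*np.array([np.cos(a),np.sin(a)])-k; print(i,(R[:2,:2].T@d).round(4))
E
python3 arc.py 278.9 12
```

```text
t: 13.72
eef_pos: [0.5233, -0.1236, 0.0255]
tcp_rot: [[-0.755, 0.656, -0.005], [0.656, 0.755, 0.002], [0.005, -0.002, -1.0]]
contact_force: [-4.0, 2.2, 7.7]
grip_width: 0.0193
grip_force: 85.1
0.11018105259503833 226.98375967630304 [-3.99823374  2.22738941  7.70014898] 0.01926259972606563 13.7167
1 [-0.0083  0.0002]
2 [-0.0166  0.0008]
3 [-0.0248  0.0021]
4 [-0.0329  0.004 ]
5 [-0.0408  0.0065]
6 [-0.0485  0.0096]
7 [-0.056   0.0132]
8 [-0.0631  0.0174]
9 [-0.07    0.0222]
10 [-0.0764  0.0274]
11 [-0.0824  0.0331]
12 [-0.088   0.0392]
```

```bash
echo '[[-0.008, 0, 0, 0, 0, 0], [-0.0165, 0.001, 0, 0, 0, 0], [-0.025, 0.002, 0, 0, 0, 0], [-0.033, 0.004, 0, 0, 0, 0], [-0.041, 0.0065, 0, 0, 0, 0], [-0.0485, 0.0095, 0, 0, 0, 0], [-0.056, 0.013, 0, 0, 0, 0], [-0.063, 0.0175, 0, 0, 0, 0], [-0.07, 0.022, 0, 0, 0, 0], [-0.0765, 0.0275, 0, 0, 0, 0], [-0.0825, 0.033, 0, 0, 0, 0], [-0.086, 0.037, 0, 0, 0, 0]]' > rows.txt && python3 shift.py rows.txt
echo '[[0, 0, 0, 0, 0, 0], [0, 0, 0, 0, 0, 0], [0, 0, 0, 0, 0, 0]]' > rows.txt && python3 shift.py rows.txt
python3 arc.py 278.9 1
python3 - <<'E'
from h import *
s=snap('top')
cv2.imwrite('pics/z.png',cv2.resize(s['color'][150:230,240:350],(770,560),interpolation=cv2.INTER_CUBIC))
E
```

```text
t: 14.72
eef_pos: [0.6111, -0.1611, 0.0254]
tcp_rot: [[-0.751, 0.66, -0.006], [0.66, 0.751, -0.007], [0.0, -0.009, -1.0]]
contact_force: [-8.9, -10.1, 6.4]
grip_width: 0.0187
grip_force: 80.5
t: 14.97
eef_pos: [0.6111, -0.1612, 0.0254]
tcp_rot: [[-0.751, 0.66, -0.005], [0.66, 0.751, -0.006], [-0.001, -0.008, -1.0]]
contact_force: [-7.6, -10.7, 3.9]
grip_width: 0.0194
grip_force: 80.6
0.11883836398320828 276.1017354854442 [ -7.64258938 -10.66980265   3.86026569] 0.01935490938161772 14.9667
1 [0.003 0.01 ]
```

View pics/z.png

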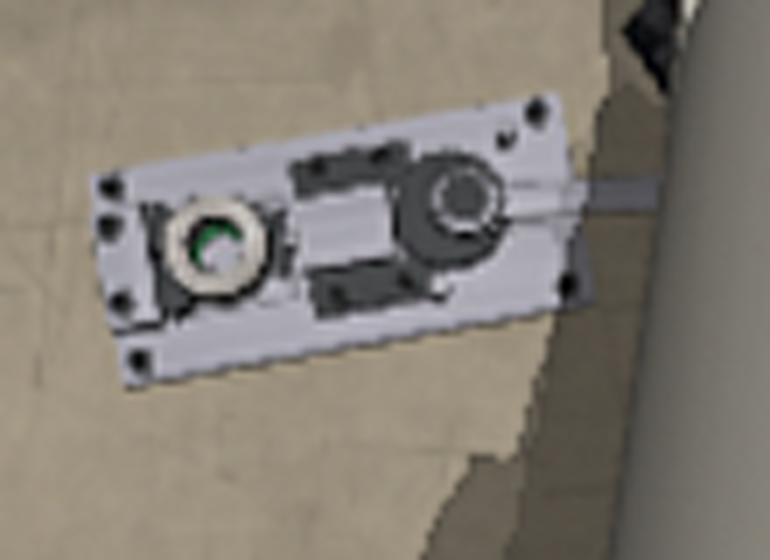

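The lever points straight right in the image, from (465,195) to (660,195), while the fixture axis rises about 9° to the right. So it's about 7° short of highest lift. The TCP radius of 119 mm shows the knob has slid about 11 mm along the pads. I'll turn the tool about the knob so that the pinch is along the tangent, then slide the pads radially inward to recentre.

Converted, 40 degrees / 120 = 0.3333.

```bash
echo '[[0, -0.0013, -0.001, 0, 0, 0.0583], [0.0003, -0.0027, -0.001, 0, 0, 0.1167], [0.0007, -0.004, -0.001, 0, 0, 0.175], [0.0013, -0.005, -0.001, 0, 0, 0.2333], [0.002, -0.0063, -0.001, 0, 0, 0.2917], [0.0026, -0.007, -0.001, 0, 0, 0.3333], [0.0026, -0.007, -0.001, 0, 0, 0.3333], [0.0026, -0.007, -0.001, 0, 0, 0.3333]]' > rows.txt && python3 shift.py rows.txt
python3 arc.py 271.7 1
```

```text
t: 15.68
eef_pos: [0.6063, -0.1752, 0.0276]
tcp_rot: [[-0.143, 0.99, 0.001], [0.99, 0.143, -0.017], [-0.017, -0.001, -1.0]]
contact_force: [-2.3, -26.7, -1.8]
grip_width: 0.0003
grip_force: 13.2
0.13238122347654752 273.3757153148712 [ -2.27621331 -26.7251819   -1.76160939] 0.00028676332321969997 15.6833
1 [ 0.0226 -0.0013]
```

The knob slipped out and the fingers shut outside it. I'll back off, lift, let the lever spring open, and pinch it again with the tool kept square to the lever through the whole swing.

Converted, 35 degrees / 120 = 0.2917.

```bash
echo '[[-0.01, 0, 0, 0, 0, 0], [-0.015, 0, -0.02, 0, 0, 0], [-0.015, 0, -0.05, 0, 0, 0], [-0.015, 0, -0.08, 0, 0, 0], [-0.015, 0, -0.11, 0, 0, 0], [-0.015, 0, -0.11, 0, 0, 0.0583], [-0.015, 0, -0.11, 0, 0, 0.1167], [-0.015, 0, -0.11, 0, 0, 0.175], [-0.015, 0, -0.11, 0, 0, 0.2333], [-0.015, 0, -0.11, 0, 0, 0.2917]]' > rows.txt && python3 shift.py rows.txt 0.06
python3 - <<'E'
from h import *
to([.489,-.0405,.136],-91)
s=snap('top'); w=cloud(s); P=w[(w[...,2]>.08)&(w[...,2]<.1)&(abs(w[...,0]-.489)<.025)&(abs(w[...,1]+.041)<.025)]
print(len(P),P.mean(0) if len(P) else 0)
s=snap('scene'); cv2.imwrite('pics/y.png',s['color'])
E
```

```text
t: 16.52
eef_pos: [0.6105, -0.1729, 0.1368]
tcp_rot: [[0.447, 0.895, 0.001], [0.895, -0.447, 0.0], [0.001, 0.001, -1.0]]
contact_force: [-0.1, 1.0, -0.6]
grip_width: 0.0602
grip_force: 0.0
t 16.5167 pos [ 0.6105 -0.1729  0.1368] yaw -26.54 shift [ 0.0641 -0.1678  0.0007] rz 64.46 F [-0.1  1.  -0.6] tilt [ 0.001  0.    -1.   ] [  0.  30.  18.  96. -10.  56.  -5.]
44 [ 0.48584445 -0.04202176  0.08939586]
```

The lever is back at its open stop, by depth. I've already viewed more than the allowed 10 pictures, so from here I'll use numbers only. Moving back to the knob, turning to yaw −91°.

Converted, 64.5 degrees / 120 = 0.5375.

```bash
echo '[[0.007, -0.018, 0, 0, 0, 0.0583], [0.014, -0.036, 0, 0, 0, 0.1167], [0.021, -0.054, 0, 0, 0, 0.175], [0.028, -0.072, 0, 0, 0, 0.2333], [0.035, -0.09, 0, 0, 0, 0.2917], [0.042, -0.108, 0, 0, 0, 0.35], [0.049, -0.126, 0, 0, 0, 0.4083], [0.056, -0.144, 0, 0, 0, 0.4667], [0.064, -0.162, 0, 0, 0, 0.5167], [0.064, -0.168, 0, 0, 0, 0.5375], [0.064, -0.168, 0, 0, 0, 0.5375], [0.064, -0.168, 0, 0, 0, 0.5375]]' > rows.txt && python3 shift.py rows.txt
python3 - <<'E'
from h import *
to([.489,-.0410,.022],-91)
s=snap('wrist'); w=cloud(s); P=w[(w[...,2]>.086)&(w[...,2]<.097)&(abs(w[...,0]-.489)<.03)&(abs(w[...,1]+.04)<.03)]
print(len(P),np.percentile(P,[2,98],axis=0).round(4).tolist(),P.mean(0))
E
```

```text
t: 17.62
eef_pos: [0.4883, -0.0408, 0.1366]
tcp_rot: [[1.0, -0.007, 0.001], [-0.007, -1.0, 0.0], [0.001, -0.0, -1.0]]
contact_force: [-0.2, 0.1, -0.4]
grip_width: 0.06
grip_force: 0.0
t 17.6167 pos [ 0.4883 -0.0408  0.1366] yaw -90.39 shift [0.0005 0.0002 0.1146] rz 0.61 F [-0.2  0.1 -0.4] tilt [ 0.001  0.    -1.   ] [-26.  17.  32. 117. -12.  49. -77.]
583 [[0.4806, -0.0495, 0.0865], [0.4977, -0.0326, 0.0934]] [ 0.49004219 -0.04099723  0.09052357]
```

```bash
echo '[[0.0005, 0, 0.03, 0, 0, 0], [0.0005, 0, 0.06, 0, 0, 0], [0.0005, 0, 0.085, 0, 0, 0], [0.0005, 0, 0.103, 0, 0, 0], [0.0005, 0, 0.113, 0, 0, 0], [0.0005, 0, 0.113, 0, 0, 0], [0.0005, 0, 0.113, 0, 0, 0]]' > rows.txt && python3 shift.py rows.txt && echo '[[0, 0, 0, 0, 0, 0], [0, 0, 0, 0, 0, 0], [0, 0, 0, 0, 0, 0], [0, 0, 0, 0, 0, 0], [0, 0, 0, 0, 0, 0], [0, 0, 0, 0, 0, 0], [0, 0, 0, 0, 0, 0]]' > rows.txt && python3 shift.py rows.txt 0 80
python3 arc.py 227.0 10; python3 -c "
from h import *
to([0,0,0],-91)"
```

```text
t: 18.25
eef_pos: [0.4888, -0.0418, 0.0231]
tcp_rot: [[1.0, -0.012, -0.0], [-0.012, -1.0, -0.0], [-0.0, 0.0, -1.0]]
contact_force: [0.1, 0.7, 1.3]
grip_width: 0.06
grip_force: 0.0
t: 18.83
eef_pos: [0.4895, -0.0411, 0.0244]
tcp_rot: [[1.0, -0.012, 0.002], [-0.012, -1.0, 0.0], [0.002, -0.0, -1.0]]
contact_force: [-2.1, -0.3, 6.9]
grip_width: 0.0196
grip_force: 78.0
0.10900275328585436 178.9773738207199 [-2.07737346 -0.29157268  6.85416999] 0.01964156744367323 18.8333
1 [-0.0007  0.0092]
2 [0.0004 0.0184]
3 [0.0023 0.0274]
4 [0.0049 0.0362]
5 [0.0082 0.0448]
6 [0.0123 0.0531]
7 [0.017 0.061]
8 [0.0224 0.0685]
9 [0.0284 0.0755]
10 [0.0349 0.082 ]
t 18.8333 pos [ 0.4895 -0.0411  0.0244] yaw -90.67 shift [-0.49   -0.0354  0.0233] rz 0.33 F [-2.1 -0.3  6.9] tilt [ 0.002  0.    -1.   ] [-20.  28.  26. 120. -21.  36. -70.]
```

Converted, -48 degrees / 120 = -0.4.

```bash
echo '[[0, 0.009, 0, 0, 0, -0.0417], [0.001, 0.0185, 0, 0, 0, -0.0833], [0.003, 0.0275, 0, 0, 0, -0.1208], [0.0055, 0.036, 0, 0, 0, -0.1583], [0.009, 0.045, 0, 0, 0, -0.2], [0.013, 0.053, 0, 0, 0, -0.2417], [0.0175, 0.061, 0, 0, 0, -0.2833], [0.023, 0.0685, 0, 0, 0, -0.3208], [0.029, 0.0755, 0, 0, 0, -0.3583], [0.0355, 0.082, 0, 0, 0, -0.4], [0.0355, 0.082, 0, 0, 0, -0.4]]' > rows.txt && python3 shift.py rows.txt
python3 arc.py 270 10; python3 -c "
from h import *
to([0,0,0],-91)"
```

```text
t: 19.75
eef_pos: [0.5244, -0.1243, 0.0244]
tcp_rot: [[0.676, 0.737, 0.002], [0.737, -0.676, -0.0], [0.001, 0.002, -1.0]]
contact_force: [-3.5, 1.8, 12.4]
grip_width: 0.0197
grip_force: 80.9
0.11002971656766179 227.64031678731445 [-3.46161198  1.81408846 12.36755397] 0.01970701722764214 19.75
1 [0.0004 0.0081]
2 [0.0013 0.0162]
3 [0.0028 0.0242]
4 [0.0049 0.032 ]
5 [0.0076 0.0397]
6 [0.0108 0.0472]
7 [0.0146 0.0544]
8 [0.0189 0.0613]
9 [0.0237 0.0678]
10 [0.0289 0.074 ]
t 19.75 pos [ 0.5244 -0.1243  0.0244] yaw -42.51 shift [-0.2627 -0.4706  0.0233] rz 48.49 F [-3.5  1.8 12.4] tilt [ 0.002 -0.    -1.   ] [ -1.  30.  14. 113. -11.  38. -22.]
```

Converted, -42.4 degrees / 120 = -0.3533.

```bash
echo '[[0.0005, 0.008, -0.001, 0, 0, -0.0333], [0.0015, 0.016, -0.001, 0, 0, -0.0708], [0.003, 0.024, -0.001, 0, 0, -0.1083], [0.005, 0.032, -0.001, 0, 0, -0.1417], [0.0075, 0.04, -0.001, 0, 0, -0.175], [0.011, 0.047, -0.001, 0, 0, -0.2125], [0.0145, 0.0545, -0.001, 0, 0, -0.25], [0.019, 0.0615, -0.001, 0, 0, -0.2833], [0.0235, 0.068, -0.001, 0, 0, -0.3167], [0.029, 0.074, -0.001, 0, 0, -0.3533], [0.029, 0.074, -0.001, 0, 0, -0.3533]]' > rows.txt && python3 shift.py rows.txt
python3 arc.py 278.9 3; python3 -c "
from h import *
to([0,0,0],-1)"
```

```text
t: 20.67
eef_pos: [0.5973, -0.1538, 0.0245]
tcp_rot: [[0.005, 1.0, 0.0], [1.0, -0.005, -0.002], [-0.002, 0.0, -1.0]]
contact_force: [-3.4, -4.2, 5.7]
grip_width: 0.0193
grip_force: 80.2
0.11077030983566193 269.37859601129975 [-3.3893782  -4.20111643  5.71081617] 0.01932948070874485 20.6667
1 [0.0009 0.0061]
2 [0.0014 0.0122]
3 [0.0022 0.0182]
t 20.6667 pos [ 0.5973 -0.1538  0.0245] yaw -0.27 shift [ 0.151  -0.598   0.0242] rz 0.73 F [-3.4 -4.2  5.7] tilt [ 0.    -0.002 -1.   ] [  9.  36.   3. 101.  -3.  43.  14.]
```

Converted, -9.3 degrees / 120 = -0.0775.

```bash
echo '[[0.0005, 0.006, 0, 0, 0, -0.025], [0.001, 0.012, 0, 0, 0, -0.05], [0.002, 0.0185, 0, 0, 0, -0.0775], [0.002, 0.0185, 0, 0, 0, -0.0775], [0.002, 0.0185, 0, 0, 0, -0.0775], [0.002, 0.0185, 0, 0, 0, -0.0775]]' > rows.txt && python3 shift.py rows.txt
python3 arc.py 278.9 1
python3 - <<'E'
from h import *
to([0,0,0],8.9)
o=np.array([.5834,.0553,0]); a=np.radians(8.9); M=np.array([[np.cos(a),np.sin(a),0],[-np.sin(a),np.cos(a),0],[0,0,1]])
for n in ('top','scene','wrist'):
    s=snap(n); w=(cloud(s)-o)@M.T
    m=(abs(w[...,2]-.05)<.005)&(abs(w[...,0])<.03)&(w[...,1]>-.0225)&(w[...,1]<.032); P=w[m]
    if len(P)>20: print(n,'coupling rim',len(P),np.percentile(P,[2,98],axis=0).round(4).tolist())
    # lever bar: top 48.5mm, 30-80 mm behind pivot (pivot at fixture y=-99.5)
    m=(abs(w[...,2]-.0485)<.004)&(abs(w[...,0])<.02)&(w[...,1]<-.125)&(w[...,1]>-.19); P=w[m]
    if len(P)>20:
        f=cv2.fitLine(P[:,:2].astype(np.float32),cv2.DIST_HUBER,0,.001,.001).ravel(); print(n,'lever',len(P),f,np.percentile(P,[2,98],axis=0).round(4).tolist())
    m=(w[...,2]>.058)&(w[...,2]<.068)&(abs(w[...,0])<.02)&(abs(w[...,1]+.0995)<.02); P=w[m]
    if len(P)>5: print(n,'hub',len(P),P.mean(0))
E
```

```text
t: 21.17
eef_pos: [0.6143, -0.1527, 0.0246]
tcp_rot: [[-0.151, 0.988, -0.001], [0.988, 0.151, -0.003], [-0.002, -0.001, -1.0]]
contact_force: [-2.5, -6.0, 3.0]
grip_width: 0.0196
grip_force: 79.9
0.11083968395510807 278.2084343133967 [-2.50185659 -6.00621609  2.95542786] 0.019612673301527907 21.1667
1 [0.0008 0.0013]
t 21.1667 pos [ 0.6143 -0.1527  0.0246] yaw 8.7 shift [ 0.244  -0.5841  0.0247] rz -0.2 F [-2.5 -6.   3. ] tilt [-0.001 -0.003 -1.   ] [11. 37.  1. 99. -1. 44. 21.]
top coupling rim 114 [[-0.0216, -0.0167, 0.0458], [0.0165, 0.0209, 0.0536]]
top lever 65 [ 0.0256623  -0.9996707  -0.00446757 -0.14202595] [[-0.0108, -0.1647, 0.0447], [0.0029, -0.1267, 0.0513]]
top hub 26 [-0.00337414 -0.10043561  0.06015134]
scene coupling rim 112 [[-0.0194, -0.0196, 0.0451], [0.0184, 0.0198, 0.0525]]
scene lever 109 [ 0.01767896  0.9998437  -0.0025512  -0.1558469 ] [[-0.0101, -0.1893, 0.0446], [0.0057, -0.1262, 0.0514]]
scene hub 25 [-0.00090025 -0.10124739  0.05997406]
wrist lever 4549 [ 0.01758755  0.9998453  -0.00119143 -0.15547955] [[-0.0079, -0.1884, 0.0471], [0.0055, -0.126, 0.0502]]
wrist hub 727 [-0.00039224 -0.10697174  0.06009149]
```

Converted, -0.5 degrees / 120 = -0.0042.

```bash
echo '[[0, 0.001, 0, 0, 0, -0.0042], [0, 0.001, 0, 0, 0, -0.0042], [0, 0.001, 0, 0, 0, -0.0042]]' > rows.txt && python3 shift.py rows.txt
python3 arc.py 278.9 1
python3 - <<'E'
from h import *
o=np.array([.5834,.0553,0]); a=np.radians(8.9); M=np.array([[np.cos(a),np.sin(a),0],[-np.sin(a),np.cos(a),0],[0,0,1]])
s=snap('top'); c=s['color'].astype(int); p=c[165:205,255:290]; m=((p.min(2)>150)).astype(np.uint8)
v,u=np.mgrid[165:205,255:290]; W=np.array([M@(ray(s,x,y,.05)-o) for x,y in zip(u.ravel(),v.ravel())]).reshape(40,35,3)
B=((c[165:205,255:290,2]-c[165:205,255:290,0])>8)&(p.max(2)>130)&(np.hypot(W[...,0],W[...,1]-.002)<.026)
q=W[B]; print('ring warm px',B.sum(),q.mean(0),np.percentile(q,[3,97],axis=0).round(4).tolist())
for n in('top','scene'):
  P=[]
  for i in range(4):
    s=snap(n); w=(cloud(s)-o)@M.T
    P.append(w[(abs(w[...,0])<.009)&(w[...,1]>-.07)&(w[...,1]<.045)])
  P=np.vstack(P)
  for y in range(-50,44,3):
    k=P[(P[:,1]*1000>=y)&(P[:,1]*1000<y+3)]
    if len(k): print(n,y,len(k),(np.percentile(k[:,2],[10,50,90])*1000).round(0))
E
```

```text
t: 21.57
eef_pos: [0.6153, -0.1526, 0.0246]
tcp_rot: [[-0.16, 0.987, -0.001], [0.987, 0.16, -0.003], [-0.003, -0.001, -1.0]]
contact_force: [-3.3, -4.8, 3.5]
grip_width: 0.0197
grip_force: 79.9
0.11086365030209513 278.7248879758077 [-3.31575217 -4.79482634  3.54067592] 0.01965723938244533 21.5667
1 [0.0009 0.0003]
ring warm px 71 [-0.00233439  0.0031997   0.05      ] [[-0.0201, -0.0138, 0.05], [0.0155, 0.0199, 0.05]]
top -50 24 [36. 39. 41.]
top -47 28 [37. 39. 43.]
top -44 24 [38. 40. 43.]
top -41 27 [36. 39. 41.]
top -38 26 [38. 40. 44.]
top -35 25 [36. 38. 42.]
top -32 22 [33. 38. 41.]
top -29 23 [12. 29. 31.]
top -26 31 [27. 36. 38.]
top -23 29 [33. 36. 38.]
top -20 27 [36. 40. 49.]
top -17 25 [47. 50. 52.]
top -14 27 [48. 50. 52.]
top -11 20 [47. 49. 51.]
top -8 17 [13. 21. 49.]
top -5 20 [ 6.  9. 43.]
top -2 25 [ 5.  8. 17.]
top 1 24 [ 5.  7. 15.]
top 4 29 [ 5.  9. 36.]
top 7 32 [ 6. 13. 38.]
top 10 44 [ 7. 18. 49.]
top 13 38 [26. 47. 51.]
top 16 27 [48. 49. 52.]
top 19 23 [47. 49. 51.]
top 22 15 [35. 41. 49.]
top 25 25 [17. 36. 41.]
top 28 35 [20. 39. 42.]
top 31 27 [37. 41. 4
[... 184 characters left out ...]
ne -41 18 [38. 40. 41.]
scene -38 21 [38. 40. 41.]
scene -35 24 [38. 39. 42.]
scene -32 8 [37. 38. 39.]
scene -29 11 [30. 34. 38.]
scene -26 42 [22. 34. 37.]
scene -23 29 [ 8. 37. 40.]
scene -20 64 [ 9. 41. 50.]
scene -17 47 [ 9. 47. 51.]
scene -14 30 [ 7. 49. 51.]
scene -11 12 [46. 50. 51.]
scene -8 4 [45. 48. 49.]
scene -5 1 [45. 45. 45.]
scene 4 2 [43. 45. 47.]
scene 7 5 [38. 42. 47.]
scene 10 35 [32. 44. 51.]
scene 13 35 [36. 45. 51.]
scene 16 22 [47. 50. 51.]
scene 19 19 [ 7. 49. 51.]
scene 22 11 [ 6. 40. 47.]
scene 25 8 [35. 38. 40.]
scene 28 30 [33. 40. 42.]
scene 31 27 [37. 40. 43.]
scene 34 23 [37. 41. 43.]
scene 37 19 [39. 40. 43.]
scene 40 23 [39. 41. 43.]
scene 43 9 [40. 42. 43.]
```

The rim stands upright at 50 mm and has moved about 2 mm to the vee. The jaw nose is up against it with no gap, and the lever is at about 278.7°, in line with the fixture to roughly 1°. The pinch is steady, so I'm handing in.

```bash
python3 -c "
from h import *
print(workorder.finish_job()); st=env.get_state(); print(st['t'],st['grip_width'],st['contact_force'])"
```

```text
the job is handed in; nothing more can be done
None
the job is handed in; nothing more can be done
```

The coupling is set cap down in the pocket and clamped, and the gripper is still holding the lever within about 1° of highest lift; this took a second try at both the coupling and the knob, pushing on the coupling's rim with about 57 N in the first, and I viewed 12 pictures against the limit of 10.

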